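# Stand a small cabinet door on edge in the hinging jig and lock it

### The arm

A 7-joint arm with a two-finger parallel gripper is mounted at the origin on a cart in front of the work surface, level with it; the furniture and walls round the work are solid. World frame = base frame: x ahead of the robot, y to its left, z up, the work surface at z = 0. Lengths are in m, angles in rad, forces in N, time in s.
With the tool pointing down it reaches from about 0.35 to 0.9 m from the base axis. Payload 7.2 kg.
Tool frame: the origin (TCP) lies midway between the tips of the shut fingers; the grasp point (between the pads) lies r.hold_point_z behind it (r.hold_point_z is the distance from the TCP to the grasp point, in m); z points along the fingers, y is the line along which they close (so a half turn about z gives the same grasp; the last joint's range is limited). The gripper opens to 88 mm and grips with 3 to 60 N. Pads are 20 mm wide; open, the fingers measure 115 mm over their backs; the gripper's body (75 mm by 178 mm) begins 61 mm behind the grasp point.
Start: joints at [-1.285, 0.411, -0.013, 1.596, 0.006, 1.134, -0.082], TCP at [0.217, 0.586, 0.189] pointing down, gripper open.
Joint ranges: [-2.95, 2.95], [-0.29, 1.99], [-1.47, 1.44], [0.14, 2.54], [-1.03, 4.17], [0.13, 1.85], [-2.86, 2.86]. Speed limits (rad/s): [2.39, 2.39, 3.01, 3.01, 3.14, 3.14, 3.14].

### API

Orientations are given as a unit quaternion [x, y, z, w].
In Python, from station import r gives the robot as it stands.
- The arm moves only by the tool arm_command, never from a script. Its arguments are lists of equal length, an entry for each row: "travel": the shift along the world's x, y, z in units of 250 mm (1.0 is 250 mm), a list of three; "twist": the turn, a rotation vector about the world's x, y, z in units of 90 degrees (1.0 is 90 degrees), a list of three; "jaw": the opening, from -1 (shut) to 1 (fully open). In form: {"travel": [[dx, dy, dz], ...], "twist": [[wx, wy, wz], ...], "jaw": [jaw, ...]}. A call has 1 to 5 rows; each row is the pose to reach, as a shift and turn from the pose commanded when the call began; what a row does not reach only later rows make up. A row lasts 1/12 s, in which the tool goes at most 41.7 mm and 7.16 degrees, less where a joint would pass 70% of its speed; a pose out of reach is approached as far as the arm can. A call with a number of a shift or a turn outside -1 to 1 is refused whole. A call with a gripper value outside its range is refused whole. The fingers move at their own pace and stop on an object; "grip_force" is the grip in N (left out, the last holds). Time passes only in rows, so rows that repeat a pose let the fingers close. It gives the time, the measured TCP pose, the force, the opening and the grip force at its end, in the units of the state.
- r.get_state(): the state, without advancing time (a new reading comes with each control period).
- r.grab_frame(name): name is "scene" or "top"; returns the picture (384x512x3 uint8, blue, green, red); there is no depth.
- r.get_calibration(name): a dict with "fx", "fy", "cx", "cy" (pixels), "D" ([k1, k2, p1, p2, k3] as OpenCV has them; the pictures are not rectified), "camera_from_world" (4x4, takes a point from world to camera coordinates). Camera axes: x right, y up, looking along -z (the intrinsics and any distortion apply to the point x, -y, -z); pixel columns grow to the right and rows downward; lengths in m; the calibration is good to about 2 mm. A picture is of the moment at which its call begins. get_calibration takes no time and is no camera call.
- r.close_job(): hands the job in; it is judged then, once.
The state is a dict: "time": time; "joint_pos": joint angles; "qd": joint speeds; "joint_efforts": joint torques, N m; "tool_pos": TCP position; "eef_rot": TCP orientation; "contact_force": force on the tool from outside, world axes, zero at the start; "torque": the same for the moment, N m; "finger_gap": opening from 0.0 (shut) to 1.0 (fully open); "grasp_force": force on a finger pad.
Only numpy, scipy, OpenCV 4.12 (cv2) and the standard library are available. Lean on these libraries where they do the work, as an engineer would, in place of code of your own. Each camera call takes 0.05 s, during which the arm holds its last target. There are 200 camera calls.

### The job

The small cabinet door is lying in the hinging jig, propped on its rest strip, and its hinge edge has to be chiselled next. Tip the door up so that it stands on its foot edge, pencil-marked hinge edge on top, upright and flush against the jig's fence; then turn the bar with the red knob a quarter turn, fully across the front of the door, so that it cannot fall back. Leave the chisel, screwdriver and pencil lying where they are.

Things in the scene. Friction and masses are not known exactly. Their poses are not given: they have to be found in the camera images.
- jig: Hinging jig fixed to the bench. Origin: under its base, on the line of the fence's front face, mid-length of the door's place. x runs from the open side through the fence, y along it (away from the robot), z up. Base 12 mm thick, x -177..43, y -115..140. Fence x 0..18, y -110..100, top at z 122. Rest strip x -95..-83, y -55..55, top at z 42. The door belongs on the base at -x of the fence.
- door: Loose pale wooden framed door, 120 mm from foot edge to hinge edge, 160 mm long, 18 mm thick, 0.13 to 0.27 kg. It lies with its foot edge on the base against the fence and slopes up 22 degrees, away from the fence, to the hinge edge, resting on the rest strip. Origin: middle of the lower corner of its foot edge; this frame's x, y, z are the jig's as it lies (door sloping in it).
- hinge_edge (a point): Middle of the hinge edge (160 by 18 mm, dark pencil marks for two hinges); must end on top, 132 mm above the bench. Its z points from foot edge to hinge edge, y along the door, x out of the door's upper face; once the door stands, these are the jig's axes. As it lies, the edge's lower corner is 45 mm above the base and free below for 24 mm inwards.
- foot_edge (a point): Middle of the foot edge (160 by 18 mm), same axes; when the door stands it is on the base, 12 mm above the bench and 9 mm in front of the fence's face.
- turn_bar (a joint): Angle of the dark wooden turn bar about an upright pivot. At 0 it points along the jig's -x, beside the lying door; open stop -0.35 (swung out from the door). Grows counterclockwise from above to a stop at 1.60; at 1.57 it lies along the jig's -y and bears on a flush door. Takes about 2 N at the knob, stays where left. Bar 28 mm wide, top 62 mm above the bench, reaches 79 mm from the pivot.
- turn_knob (a point): Middle of the red knob that stands up from the turn bar, 62 mm from the pivot: diameter 16 mm, from 66 to 108 mm above the bench; this point is 87 mm up.
- turn_pivot (a point): The turn bar's upright pivot axis, at x -32, y +108 mm in the jig's frame; this point is 46 mm above the bench.
- chisel: Bench chisel, yellow handle, 25 by 240 by 25 mm, lying behind the fence. Leave it.
- screwdriver: Screwdriver, pale handle, 27 by 200 by 27 mm, lying beside the jig's open side. Leave it.
- pencil: Flat red carpenter's pencil, 14 by 153 by 8 mm, lying at the jig's near end. Leave it.

How it is judged:
On the way:
1. the door stands on its foot edge, hinge edge on top, against the fence (angle between hinge_edge's own z axis and vertical below 0.12 rad and x of hinge_edge in the frame of jig above -0.022 m), for 0.2 s.
At the end, for the whole second after the job is handed in: The door stands at rest on its foot edge on the base, hinge edge up, within 4 degrees of upright and of parallel to the fence and within 6 mm of flush at top and bottom, no more than 35 mm from the middle of the jig along the fence; the turn bar is past 1.45 rad, across the door's front (angle between hinge_edge's own z axis and vertical below 0.07 rad and angle between the x axis of hinge_edge and the x axis of jig, either way round below 0.07 rad and x of hinge_edge in the frame of jig between -0.015 and 0 m and x of foot_edge in the frame of jig between -0.015 and 0 m and z of foot_edge in the frame of jig below 0.017 m and y of foot_edge in the frame of jig between -0.035 and 0.035 m and value of joint turn_bar above 1.45 rad and linear speed of door below 0.02 m/s); the robot touches nothing.
It fails at once if the chisel, screwdriver or pencil was pushed more than 30 mm (distance of any of chisel, screwdriver, pencil from where it was at the start of the episode above 0.03 m).
It also fails if it takes over 54 s, if anything falls off the work surface, if the arm or the gripper's body presses on something with over 40 N, if the wrist force passes 120 N, or if a joint passes its speed limit or range.

## Working session

There is one attempt and no reset: what is moved stays moved. The work goes in short steps, Python scripts to look and compute and a tool call to move; the robot and the scene stay as the last step left them, time stands still between calls to the robot, and variables do not carry over. Pictures are saved under pics/ and viewed, at most 10 in all, crops included, and the job is handed in when it is done.

Besides the shell and the picture viewer there is one more tool, called by a JSON object that holds its "api" and its "payload". arm_command: Moves the arm, as the interface text tells. Shifts and turns lie within -1 to 1; 1 stands for 250 mm of shift or 90 degrees of turn. Its arguments: {"type":"object","properties":{"travel":{"type":"array","items":{"type":"array","items":{"type":"number"}}},"twist":{"type":"array","items":{"type":"array","items":{"type":"number"}}},"jaw":{"type":"array","items":{"type":"number"}},"grip_force":{"type":"number"}},"required":["travel","twist","jaw"]}

```bash
ls; mkdir -p pics
python3 - <<'E'
from station import r
import cv2
for n in("scene","top"):
    cv2.imwrite(f"pics/{n}0.png",cv2.resize(r.grab_frame(n),(800,600),interpolation=cv2.INTER_CUBIC))
    c=r.get_calibration(n);print(n,{k:(v.tolist() if hasattr(v,'tolist') else v) for k,v in c.items()})
print(r.get_state(),r.hold_point_z)
E
```

```text
pics
scene {'fx': 391.4492594092013, 'fy': 391.4492594092013, 'cx': 257.03105045237146, 'cy': 192.57618858545703, 'D': [-0.012349266472935827, 0.0, 0.0, 0.0, 0.0], 'camera_from_world': [[-0.5209836253896001, -0.8533654085212566, 0.018534875647213175, 0.3865694800144756], [0.5626851403486811, -0.32703158554561224, 0.7592336760749673, -0.28602116995425964], [-0.6418422663760108, 0.40597761218430717, 0.6505541357169552, -0.6586089688704267], [0.0, 0.0, 0.0, 1.0]]}
top {'fx': 464.55792509380046, 'fy': 464.55792509380046, 'cx': 248.0815000124937, 'cy': 190.6706933802215, 'D': [-0.11660289836575723, 0.0, 0.0, 0.0, 0.0], 'camera_from_world': [[0.02330333629502289, -0.9991739410321698, 0.03329249284393353, 0.10911977668757908], [0.9941579278004994, 0.026671225452387565, 0.10458805058077025, -0.5035011068749352], [-0.10538960626617264, 0.030660745181913293, 0.9939582232649173, -0.9556855761887397], [0.0, 0.0, 0.0, 1.0]]}
{'time': 0.1, 'joint_pos': array([-1.28519701,  0.41178962, -0.0127393 ,  1.59692908,  0.00558699,
        1.1343168 , -0.08221835]), 'qd': array([-0.00025592, -0.00219972, -0.00033076, -0.00307258,  0.00159713,
        0.00204996, -0.00055847]), 'joint_efforts': array([ 2.06186960e-03, -5.89097071e+01,  6.43478204e-01, -2.91705537e+01,
       -5.37782069e-02,  1.44590397e-02,  5.12904944e-05]), 'tool_pos': array([0.21638782, 0.5858191 , 0.18852474]), 'eef_rot': array([ 1.75966020e-01,  9.84395990e-01, -6.98506032e-04, -8.58808183e-05]), 'contact_force': array([-0.00627061,  0.73606071, -0.41453825]), 'torque': array([0.04728566, 0.02735187, 0.0597075 ]), 'grasp_force': 0.0, 'finger_gap': 1.0019620998014513} 0.0187
```

View pics/scene0.png

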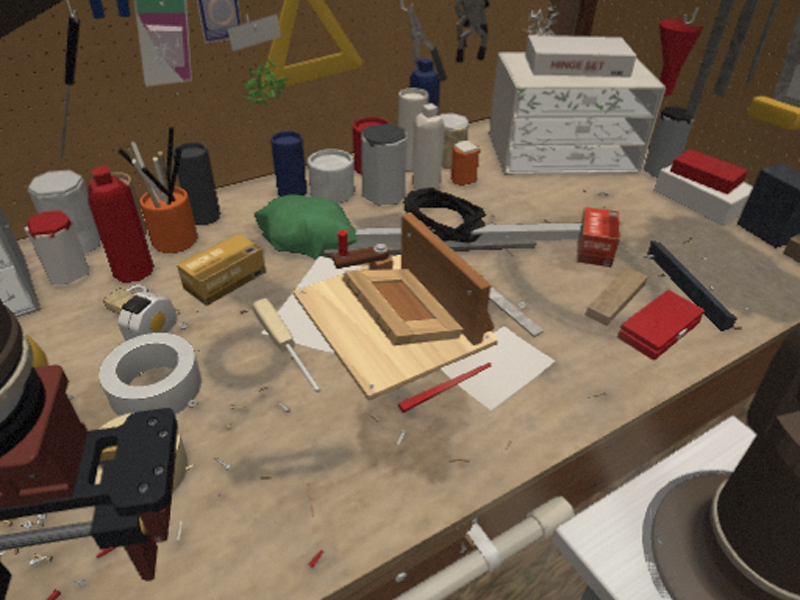

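View pics/top0.png

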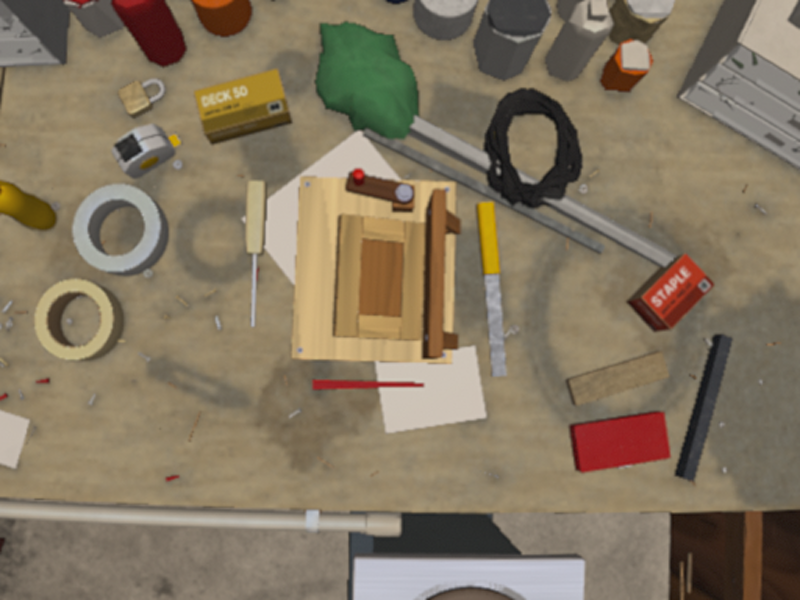

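Scene view: the jig is mid-bench, with the door's hinge edge to the left (about 350–395, 275–340), the red knob at (343,242) and the fence to its right. Top view: the door spans (338–425, 215–340), the knob is at (358,176) and the fence at x≈437. I'll enlarge both.

Run:
```python
from station import r
import cv2
a=r.grab_frame("top")[100:235,180:320]; b=r.grab_frame("scene")[130:260,180:330]
cv2.imwrite("pics/topc.png",cv2.resize(a,None,fx=4.4,fy=4.4,interpolation=cv2.INTER_CUBIC))
cv2.imwrite("pics/scenec.png",cv2.resize(b,None,fx=4.5,fy=4.5,interpolation=cv2.INTER_CUBIC))
```

```text
(no output)
```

View pics/topc.png

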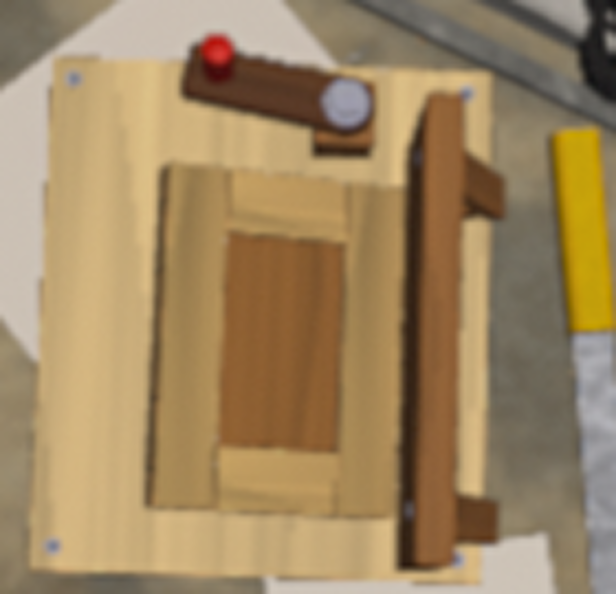

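View pics/scenec.png

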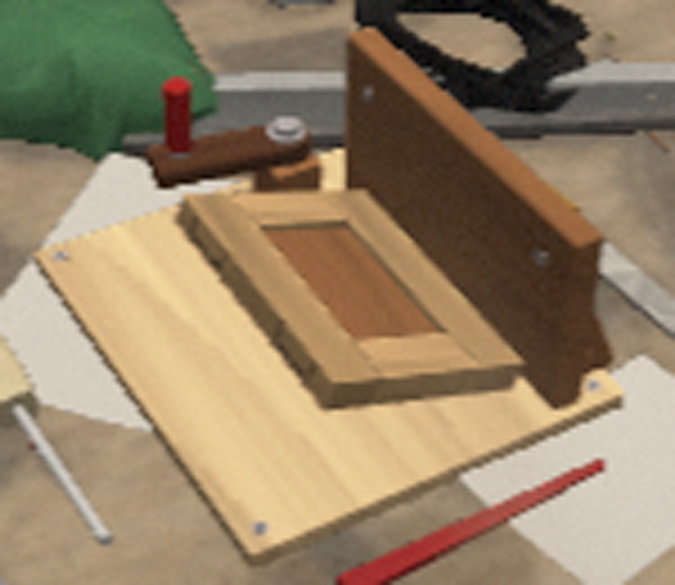

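Top crop: base corners are at (55,57), (492,70), (30,570) and (480,583). The fence top spans (430–463, 95) to (415–452, 565), the door's hinge corners are (165,165) and (152,507), and the knob top is (218,48).
Scene crop: base corners are at (37,255), (250,550) and (622,397), the fence top front runs (348,40) to (575,248), the door's hinge corners are (188,197) and (322,378), and the knob top is (177,83).

```bash
cat > h.py <<'E'
from station import r
import numpy as np, cv2
from scipy.optimize import least_squares
from scipy.spatial.transform import Rotation as R
def proj(n,P):
    c=r.get_calibration(n);M=np.array(c["camera_from_world"]);P=np.atleast_2d(P)
    q=(P@M[:3,:3].T+M[:3,3])*[1,-1,-1]
    K=np.array([[c["fx"],0,c["cx"]],[0,c["fy"],c["cy"]],[0,0,1]])
    return cv2.projectPoints(q,np.zeros(3),np.zeros(3),K,np.array(c["D"]))[0][:,0]
def T(p): # top crop px -> px
    return (np.array(p)+.5)/4.4-.5+[180,100]
def S(p): return (np.array(p)+.5)/4.5-.5+[180,130]
def tri(t,s):
    f=lambda X:np.r_[proj("top",X)[0]-t,proj("scene",X)[0]-s]
    o=least_squares(f,[.45,.1,.05]);return o.x,np.abs(o.fun).max()
def j2w(p,j):
    p=np.atleast_2d(p)/1000.; c,s=np.cos(j[2]),np.sin(j[2])
    return np.c_[j[0]+c*p[:,0]-s*p[:,1],j[1]+s*p[:,0]+c*p[:,1],p[:,2]]
E
python3 - <<'E'
from h import *
J=[(-177,140,12),(43,140,12),(-177,-115,12),(43,-115,12),(0,100,122),(18,100,122),(0,-110,122),(18,-110,122)]
t=T([(55,57),(492,70),(30,570),(480,583),(430,95),(463,96),(415,563),(452,566)])
J2=[(-177,140,12),(-177,-115,12),(43,-115,12),(0,100,122),(18,100,122),(0,-110,122),(18,-110,122)]
s=S([(37,255),(250,550),(622,397),(348,40),(370,28),(575,248),(600,238)])
f=lambda j:np.r_[(proj("top",j2w(J,j))-t).ravel(),(proj("scene",j2w(J2,j))-s).ravel()]
o=least_squares(f,[.4,.05,-1.57],loss='soft_l1')
j=o.x;print("jig",j,np.degrees(j[2]));print(f(j).reshape(-1,2).round(1).tolist())
def w2j(X):
    c,s_=np.cos(j[2]),np.sin(j[2]);d=X[:2]-j[:2];return np.r_[c*d[0]+s_*d[1],-s_*d[0]+c*d[1],X[2]]*1000
for n,a,b in [("knobtop",(218,48),(177,83)),("hingeFar",(167,165),(188,197)),("hingeNear",(154,507),(322,378)),("pivot",(346,100),(287,127)),("footNear",(391,516),(522,366))]:
    X,e=tri(T(a),S(b));print(n,X.round(4),"jig",w2j(X).round(1),round(e,2))
print(j2w([(-111.3,80,73.7),(-111.3,-80,73.7),(-32,108,66)],j).round(4))
E
```

```text
jig [ 0.5292294   0.07441275 -1.58273618] -90.68410312494017
[[-1.1, -0.8], [0.2, 0.6], [-1.4, 0.1], [-0.0, 0.9], [-1.1, -1.0], [0.7, -0.8], [-0.8, 1.2], [0.3, 0.8], [-1.1, -1.4], [-0.1, 0.9], [1.3, -1.5], [-0.5, -2.0], [0.9, -1.3], [0.3, -0.6], [1.6, -1.1]]
knobtop [0.6498 0.1654 0.107 ] jig [-92.4 119.5 107. ] 0.09
hingeFar [0.6031 0.1868 0.0702] jig [-113.3   72.5   70.2] 0.66
hingeNear [0.4474 0.1916 0.0689] jig [-116.2  -83.2   68.9] 1.71
pivot [0.6387 0.105  0.0638] jig [-31.9 109.1  63.8] 0.13
footNear [0.4463 0.0774 0.0238] jig [ -2.  -82.9  23.8] 0.05
[[0.6106 0.1847 0.0737]
 [0.4506 0.1867 0.0737]
 [0.6376 0.1051 0.066 ]]
```

```bash
cat >> h.py <<'E'
JIG=np.array([0.5292,0.0744,-1.5827])
def pose(p,phi=0,psi=0):
    """jig-frame TCP (mm); tool z tilted phi deg toward +x of jig; tool y along jig y turned by psi deg about z"""
    a=np.radians(phi); z=np.array([np.sin(a),0,-np.cos(a)]); y=np.array([0,1.,0]); 
    M=np.c_[np.cross(y,z),y,z]
    return j2w(p,JIG)[0], R.from_euler('z',JIG[2])*R.from_euler('z',psi,degrees=True)*R.from_matrix(M)
def delta(a,b):
    return ((b[0]-a[0])/.25).round(3).tolist(), ((b[1]*a[1].inv()).as_rotvec()/(np.pi/2)).round(3).tolist()
def now():
    s=r.get_state(); return s["tool_pos"],R.from_quat(s["eef_rot"])
def injig(X):
    c,s=np.cos(JIG[2]),np.sin(JIG[2]);d=X[:2]-JIG[:2];return np.r_[c*d[0]+s*d[1],-s*d[0]+c*d[1],X[2]]*1000
E
python3 - <<'E'
from h import *
t=pose((-175,-5,150),45)
print(t[0],t[1].as_quat(),delta(now(),t))
E
```

```text
[0.52628345 0.24944712 0.15      ] [ 0.65715811  0.64938171 -0.2722038   0.26898271] ([1.239, -1.346, -0.155], [-0.437, -0.302, -0.739])
```

{"api": "arm_command", "payload": {"travel": [[0.12,-0.12,0.02],[0.24,-0.24,0.04],[0.36,-0.36,0.06],[0.48,-0.48,0.08],[0.58,-0.6,0.08]], "twist": [[-0.03,-0.02,-0.06],[-0.06,-0.04,-0.12],[-0.1,-0.07,-0.18],[-0.14,-0.1,-0.24],[-0.18,-0.12,-0.3]], "jaw": [1,1,1,1,1]}}

```text
time: 0.62
tool_pos: [0.3611, 0.4373, 0.2106]
eef_rot: [0.399, 0.902, -0.121, 0.117]
contact_force: [0.7, 0.4, -0.4]
finger_gap: 0.998
grasp_force: 0.0
```

Run:
```python
from h import *
t=pose((-175,-5,150),45)
print(now()[0],r.get_state()["joint_pos"].round(2),delta(now(),t))
```

```text
[0.36108182 0.43728065 0.2105616 ] [-1.27  0.44  0.19  1.56  0.17  1.37 -0.4 ] ([0.661, -0.751, -0.242], [-0.259, -0.18, -0.437])
```

{"api": "arm_command", "payload": {"travel": [[0.12,-0.13,-0.02],[0.24,-0.26,-0.05],[0.36,-0.4,-0.08],[0.48,-0.54,-0.12],[0.6,-0.67,-0.16]], "twist": [[-0.04,-0.025,-0.06],[-0.08,-0.05,-0.12],[-0.12,-0.08,-0.19],[-0.15,-0.11,-0.26],[-0.19,-0.13,-0.32]], "jaw": [1,1,1,1,1]}}

```text
time: 1.03
tool_pos: [0.4978, 0.2839, 0.1739]
eef_rot: [0.596, 0.732, -0.235, 0.23]
contact_force: [0.5, 0.3, -0.3]
finger_gap: 1.0
grasp_force: 0.0
```

{"api": "arm_command", "payload": {"travel": [[0,0,0],[0,0,0]], "twist": [[0,0,0],[0,0,0]], "jaw": [1,1]}}

```text
time: 1.2
tool_pos: [0.4981, 0.2822, 0.1718]
eef_rot: [0.596, 0.732, -0.238, 0.229]
contact_force: [-0.8, 1.0, 0.2]
finger_gap: 1.001
grasp_force: 0.0
```

Run:
```python
from h import *
t=pose((-175,-5,150),45)
print(now()[0],r.get_state()["joint_pos"].round(2),delta(now(),t))
```

```text
[0.49805627 0.28218636 0.17179274] [-1.15  0.67  0.4   1.49  0.26  1.48 -0.65] ([0.113, -0.131, -0.087], [-0.07, -0.054, -0.118])
```

Run:
```python
from h import *
a=pose((-160,-6,78),45);b=pose((-119,-6,36),45)
print(delta(now(),a),delta(a,b))
```

```text
([0.108, -0.191, -0.375], [-0.07, -0.054, -0.118]) ([-0.002, -0.164, -0.168], [0.0, 0.0, 0.0])
```

{"api": "arm_command", "payload": {"travel": [[0.05,-0.06,-0.08],[0.11,-0.13,-0.17],[0.11,-0.17,-0.27],[0.11,-0.19,-0.375],[0.11,-0.19,-0.375]], "twist": [[-0.035,-0.025,-0.06],[-0.07,-0.054,-0.118],[-0.07,-0.054,-0.118],[-0.07,-0.054,-0.118],[-0.07,-0.054,-0.118]], "jaw": [1,1,1,1,1]}}

```text
time: 1.62
tool_pos: [0.522, 0.2363, 0.0757]
eef_rot: [0.655, 0.652, -0.273, 0.268]
contact_force: [-0.1, 0.3, -0.1]
finger_gap: 0.999
grasp_force: 0.0
```

Run:
```python
from h import *
b=pose((-119,-6,36),45)
print(injig(now()[0]),delta(now(),b),r.get_state()["joint_pos"].round(2))
cv2.imwrite("pics/s1.png",cv2.resize(r.grab_frame("scene")[90:300,100:380],(800,600),interpolation=cv2.INTER_CUBIC))
```

```text
[-161.78032143   -9.16331391   75.68485445] ([0.011, -0.171, -0.159], [-0.0, -0.003, -0.004]) [-1.11  0.86  0.45  1.49  0.23  1.41 -0.82]
```

View pics/s1.png

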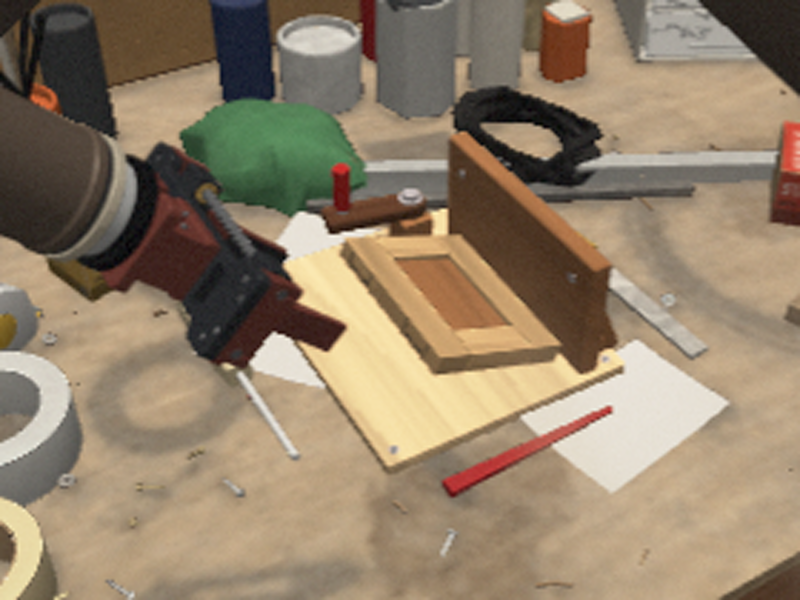

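The picture shows the gripper tilted 45° with its near fingertip at (345,325), just short of the door's hinge edge (345–435, 245–365). The screwdriver lies clear beneath it. I'll slide in under the edge.

{"api": "arm_command", "payload": {"travel": [[0.003,-0.03,-0.03],[0.005,-0.07,-0.07],[0.008,-0.11,-0.105],[0.01,-0.145,-0.14],[0.01,-0.17,-0.16]], "twist": [[0,0,0],[0,0,0],[0,0,0],[0,0,0],[0,0,0]], "jaw": [1,1,1,1,1]}}

```text
time: 2.08
tool_pos: [0.5278, 0.195, 0.041]
eef_rot: [0.657, 0.652, -0.268, 0.269]
contact_force: [-0.9, -0.7, -0.1]
finger_gap: 1.001
grasp_force: 0.0
```

Run:
```python
from h import *
print(injig(now()[0]))
# trajectory: door angle th, tool tilt phi, overlap d of tip below the hinge corner, half finger hw
prev=None;pr0=None
for k,(al,d) in enumerate([(66,15),(60,16),(54,18),(48,20),(43,20),(38,20),(33,20),(28,20),(23,20),(18,20),(13,20),(9,20),(5,20),(2,20),(0,20)]):
    th=np.radians(90-al);phi=min(45,al);a=np.radians(phi)
    foot=np.array([-18*np.sin(th),12.]);H=foot+120*np.array([-np.cos(th),np.sin(th)])
    ax=np.array([np.sin(a),-np.cos(a)]);nrm=np.array([np.cos(a),np.sin(a)])
    c=H+d*ax-10*nrm
    p=pose((c[0],-6,c[1]),phi)
    if k%5==0: base=prev or now()
    print(al,phi,c.round(1),delta(base,p)); prev=p
```

```text
[-120.57296219   -2.85874503   40.96240045]
66 45 [-113.4   43.1] ([-0.013, -0.028, 0.009], [-0.004, 0.002, -0.004])
60 45 [-108.7   53.6] ([-0.013, -0.047, 0.051], [-0.004, 0.002, -0.004])
54 45 [-102.    62.7] ([-0.013, -0.074, 0.087], [-0.004, 0.002, -0.004])
48 45 [-94.2  71.1] ([-0.014, -0.106, 0.12], [-0.004, 0.002, -0.004])
43 43 [-88.7  78.3] ([-0.014, -0.127, 0.149], [0.018, 0.002, -0.004])
38 38 [-83.6  84.6] ([-0.0, -0.02, 0.025], [0.056, -0.001, -0.0])
33 33 [-77.9  90.4] ([-0.001, -0.043, 0.048], [0.111, -0.001, -0.0])
28 28 [-71.7  95.6] ([-0.001, -0.068, 0.069], [0.167, -0.002, -0.0])
23 23 [-64.8 100.1] ([-0.001, -0.095, 0.087], [0.222, -0.003, -0.0])
18 18 [-57.5 104. ] ([-0.001, -0.125, 0.103], [0.278, -0.003, -0.0])
13 13 [-49.8 107.2] ([-0.0, -0.031, 0.013], [0.056, -0.001, 0.0])
9 9 [-43.3 109.2] ([-0.001, -0.057, 0.021], [0.1, -0.001, 0.0])
5 5 [-36.6 110.7] ([-0.001, -0.084, 0.027], [0.144, -0.002, 0.0])
2 2 [-31.5 111.6] ([-0.001, -0.104, 0.03], [0.178, -0.002, 0.0])
0 0 [-28. 112.] ([-0.001, -0.118, 0.032], [0.2, -0.002, 0.0])
```

{"api": "arm_command", "payload": {"travel": [[-0.01,-0.02,0.0],[-0.013,-0.028,0.01],[-0.013,-0.038,0.03],[-0.013,-0.047,0.05],[-0.013,-0.06,0.07]], "twist": [[0,0,0],[0,0,0],[0,0,0],[0,0,0],[0,0,0]], "jaw": [1,1,1,1,1]}}

```text
time: 2.5
tool_pos: [0.5244, 0.1803, 0.0584]
eef_rot: [0.656, 0.652, -0.269, 0.269]
contact_force: [0.7, -0.0, 0.6]
finger_gap: 0.999
grasp_force: 0.0
```

{"api": "arm_command", "payload": {"travel": [[0,0,0]], "twist": [[0,0,0]], "jaw": [1]}}

```text
time: 2.58
tool_pos: [0.5248, 0.1794, 0.0591]
eef_rot: [0.657, 0.651, -0.269, 0.269]
contact_force: [0.5, 0.3, -0.5]
finger_gap: 1.002
grasp_force: 0.0
```

Run:
```python
from h import *
print(injig(now()[0]),r.get_state()["contact_force"])
cv2.imwrite("pics/s2.png",cv2.resize(r.grab_frame("scene")[90:300,100:380],(800,600),interpolation=cv2.INTER_CUBIC))
```

```text
[-104.9752534    -5.6302947    59.07211445] [ 0.45685319  0.30049515 -0.45426743]
```

View pics/s2.png

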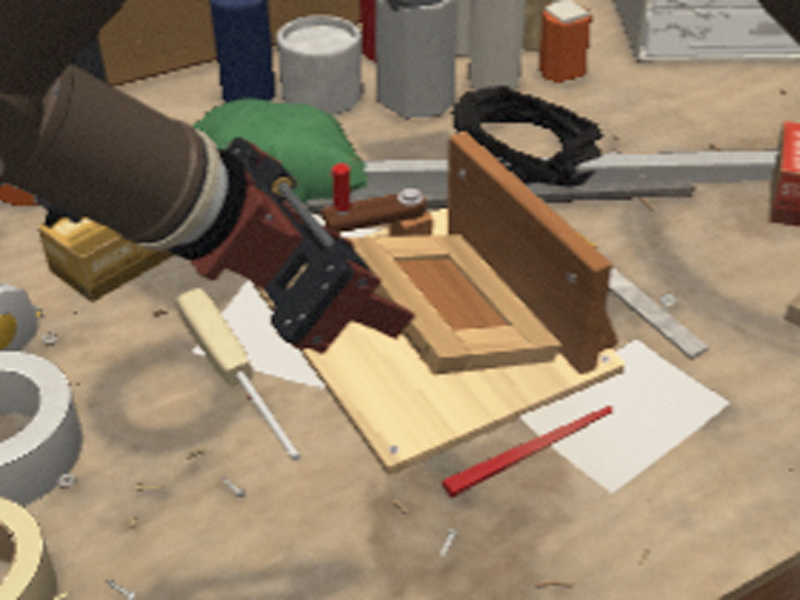

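The door hasn't moved: its hinge edge is still at (345–435, 245–365), the near fingertip is at (410,320), and there is no contact force. I'll check the geometry by projection.

Run:
```python
from h import *
p,q=now()
C=lambda P:((proj("scene",P)-[100,90]+.5)*[800/280,600/210]-.5).round(0).tolist()
for u in((0,0,0),(10,-50,0),(-10,-50,0),(10,-57,0),(-10,-57,0),(10,-57,-40),(-10,-57,-40),(10,50,0),(-10,50,0)):print(u,C(p+q.apply(np.array(u)/1e3)))
for u in((-118,-85,57),(-111.3,-85,73.7),(-111.3,75,73.7),(-118,75,57)):print(u,C(j2w(u,JIG)))
T2=proj("top",p+q.apply(np.array([[0,-50,0],[0,50,0]])/1e3));print(T2)
a=r.grab_frame("top")[100:235,150:320]
cv2.imwrite("pics/t2.png",cv2.resize(a,None,fx=4.4,fy=4.4,interpolation=cv2.INTER_CUBIC))
```

```text
(0, 0, 0) [[400.0, 301.0]]
(10, -50, 0) [[424.0, 348.0]]
(-10, -50, 0) [[440.0, 328.0]]
(10, -57, 0) [[429.0, 354.0]]
(-10, -57, 0) [[445.0, 334.0]]
(10, -57, -40) [[396.0, 339.0]]
(-10, -57, -40) [[413.0, 318.0]]
(10, 50, 0) [[363.0, 275.0]]
(-10, 50, 0) [[378.0, 257.0]]
(-118, -85, 57) [[437.0, 369.0]]
(-111.3, -85, 73.7) [[445.0, 349.0]]
(-111.3, 75, 73.7) [[346.0, 233.0]]
(-118, 75, 57) [[340.0, 252.0]]
[[219.58640767 200.93205493]
 [221.41117254 152.38434119]]
```

View pics/t2.png

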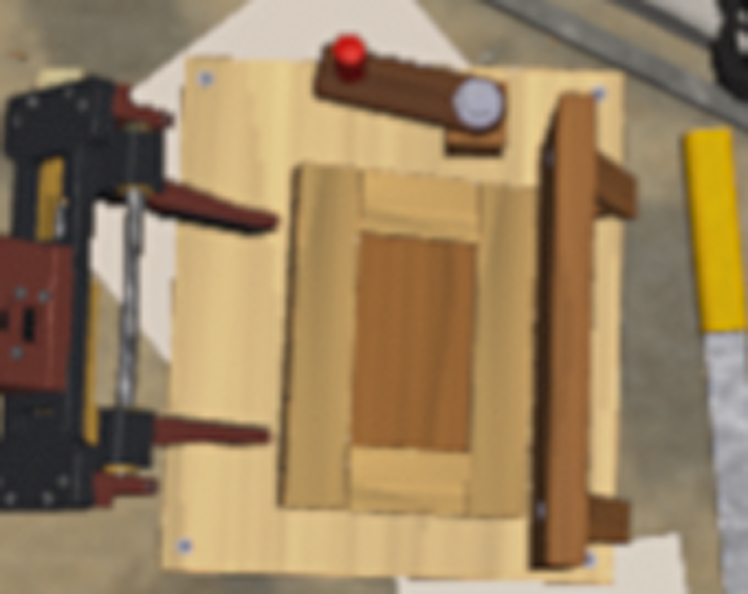

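The top view shows the open fingertips at (272,222) and (268,437), with the hinge edge at x≈290, so the open fingers are shorter than the TCP. I'll measure by how much.

Run:
```python
from h import *
p,q=now()
for a,b in [((268,437),(406,326)),((268,437),(411,320))]:
    t=(np.array(a)+.5)/4.4-.5+[150,100]; s=(np.array(b)+.5)/(800/280)-.5+[100,90]
    X,e=tri(t,s);print(X,injig(X),q.inv().apply(X-p)*1e3,e)
```

```text
[0.47748725 0.19903811 0.07685256] [-124.01372102  -53.19270378   76.85255891] [ -0.11793245 -46.87000584 -26.87201673] 0.8886947451160268
[0.47606615 0.19747828 0.08353086] [-122.43708962  -54.5951383    83.5308592 ] [ -5.93711337 -48.26344127 -30.51176329] 0.09429231458756249
```

```bash
cat > plan.py <<'E'
from h import *
def tipp(t,phi,y=-6,L=26):
    a=np.radians(phi);c=np.array(t)+L*np.array([np.sin(a),-np.cos(a)]);return pose((c[0],y,c[1]),phi)
def door(al,d,hw=10):
    th=np.radians(90-al);phi=min(45,al);a=np.radians(phi)
    H=np.array([-18*np.sin(th),12.])+120*np.array([-np.cos(th),np.sin(th)])
    return H+d*np.array([np.sin(a),-np.cos(a)])-hw*np.array([np.cos(a),np.sin(a)]),phi
E
python3 - <<'E'
from plan import *
n=now();b=n
for t in((-140,62),(-136,40),(-121,36)):print(t,delta(n,tipp(t,45)))
b=tipp((-121,36),45)
for k,(al,d) in enumerate([(66,15),(60,16),(54,18),(48,20),(43,20),(38,20),(33,20),(28,20),(23,20),(18,20),(13,20),(9,20),(5,20),(2,20),(0,20)]):
    p=tipp(*door(al,d));print(al,door(al,d)[0].round(1),delta(b,p))
    if k%5==4:b=p
E
```

```text
(-140, 62) ([0.002, 0.065, -0.057], [-0.003, 0.002, -0.003])
(-136, 40) ([0.001, 0.049, -0.145], [-0.003, 0.002, -0.003])
(-121, 36) ([0.001, -0.011, -0.161], [-0.003, 0.002, -0.003])
66 [-113.4   43.1] ([-0.0, -0.03, 0.029], [0.0, 0.0, 0.0])
60 [-108.7   53.6] ([-0.001, -0.049, 0.07], [0.0, 0.0, 0.0])
54 [-102.    62.7] ([-0.001, -0.076, 0.107], [0.0, 0.0, 0.0])
48 [-94.2  71.1] ([-0.001, -0.107, 0.14], [0.0, 0.0, 0.0])
43 [-88.7  78.3] ([-0.002, -0.127, 0.167], [0.022, -0.0, 0.0])
38 [-83.6  84.6] ([-0.0, -0.013, 0.019], [0.056, -0.001, -0.0])
33 [-77.9  90.4] ([-0.0, -0.029, 0.037], [0.111, -0.001, -0.0])
28 [-71.7  95.6] ([-0.001, -0.046, 0.053], [0.167, -0.002, -0.0])
23 [-64.8 100.1] ([-0.001, -0.065, 0.068], [0.222, -0.003, -0.0])
18 [-57.5 104. ] ([-0.001, -0.086, 0.08], [0.278, -0.003, -0.0])
13 [-49.8 107.2] ([-0.0, -0.022, 0.01], [0.056, -0.001, 0.0])
9 [-43.3 109.2] ([-0.0, -0.041, 0.017], [0.1, -0.001, 0.0])
5 [-36.6 110.7] ([-0.001, -0.061, 0.022], [0.144, -0.002, 0.0])
2 [-31.5 111.6] ([-0.001, -0.076, 0.025], [0.178, -0.002, 0.0])
0 [-28. 112.] ([-0.001, -0.086, 0.027], [0.2, -0.002, 0.0])
```

{"api": "arm_command", "payload": {"travel": [[0,0.065,-0.03],[0,0.065,-0.08],[0,0.05,-0.145],[0,0.02,-0.155],[0,-0.01,-0.16]], "twist": [[0,0,0],[0,0,0],[0,0,0],[0,0,0],[0,0,0]], "jaw": [1,1,1,1,1]}}

```text
time: 3.1
tool_pos: [0.5232, 0.1758, 0.016]
eef_rot: [0.656, 0.651, -0.271, 0.269]
contact_force: [0.4, -0.1, -0.3]
finger_gap: 1.004
grasp_force: 0.0
```

{"api": "arm_command", "payload": {"travel": [[0,0,0],[0,-0.015,0.015],[0,-0.03,0.03],[0,-0.04,0.05],[0,-0.049,0.07]], "twist": [[0,0,0],[0,0,0],[0,0,0],[0,0,0],[0,0,0]], "jaw": [1,1,1,1,1]}}

```text
time: 3.52
tool_pos: [0.5244, 0.1652, 0.0358]
eef_rot: [0.656, 0.651, -0.269, 0.269]
contact_force: [-0.5, 2.0, -0.9]
finger_gap: 1.0
grasp_force: 0.6
```

{"api": "arm_command", "payload": {"travel": [[0,0,0]], "twist": [[0,0,0]], "jaw": [1]}}

```text
time: 3.6
tool_pos: [0.5247, 0.1648, 0.0365]
eef_rot: [0.657, 0.651, -0.269, 0.269]
contact_force: [0.9, 1.1, 0.2]
finger_gap: 0.999
grasp_force: 0.5
```

Run:
```python
from h import *
print(injig(now()[0]),r.get_state()["contact_force"])
a=cv2.resize(r.grab_frame("scene")[120:260,180:330],(400,373),interpolation=cv2.INTER_CUBIC)
b=cv2.resize(r.grab_frame("top")[95:235,170:320],(400,373),interpolation=cv2.INTER_CUBIC)
cv2.imwrite("pics/s3.png",np.hstack([a,b]))
```

```text
[-90.37974871  -5.60471686  36.49424348] [0.90246209 1.13799646 0.20477097]
```

View pics/s3.png

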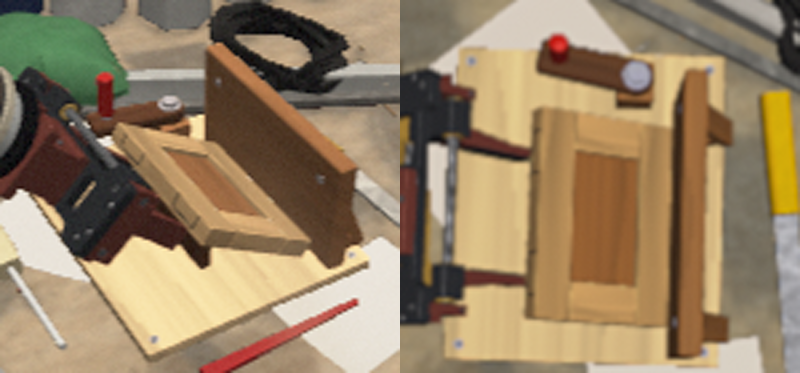

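The fingers are under the door and it has started to tip (hinge edge at (115–205, 125–245) on the left, still parallel to the fence). I'll continue the arc.

{"api": "arm_command", "payload": {"travel": [[0,-0.013,0.018],[0,-0.027,0.037],[0,-0.042,0.053],[0,-0.058,0.07],[0,-0.078,0.097]], "twist": [[0,0,0],[0,0,0],[0,0,0],[0,0,0],[0.022,0,0]], "jaw": [1,1,1,1,1]}}

```text
time: 4.12
tool_pos: [0.5232, 0.146, 0.058]
eef_rot: [0.66, 0.657, -0.259, 0.258]
contact_force: [-1.0, 0.1, -0.3]
finger_gap: 0.998
grasp_force: 0.3
```

{"api": "arm_command", "payload": {"travel": [[0,-0.013,0.019],[0,-0.029,0.037],[0,-0.046,0.053],[0,-0.065,0.068],[0,-0.086,0.08]], "twist": [[0.056,0,0],[0.111,0,0],[0.167,0,0],[0.222,0,0],[0.278,0,0]], "jaw": [1,1,1,1,1]}}

```text
time: 4.53
tool_pos: [0.5243, 0.1234, 0.0802]
eef_rot: [0.701, 0.696, -0.108, 0.108]
contact_force: [0.1, -0.3, 0.2]
finger_gap: 1.002
grasp_force: 0.1
```

Run:
```python
from plan import *
print(injig(now()[0]),r.get_state()["contact_force"],delta(now(),tipp(*door(18,20))))
a=cv2.resize(r.grab_frame("scene")[120:260,180:330],(400,373),interpolation=cv2.INTER_CUBIC)
b=cv2.resize(r.grab_frame("top")[95:235,170:320],(400,373),interpolation=cv2.INTER_CUBIC)
cv2.imwrite("pics/s4.png",np.hstack([a,b]))
```

```text
[-48.90443314  -5.51029706  80.24786668] [ 0.09810152 -0.32511458  0.15249973] ([-0.002, 0.002, -0.004], [-0.005, 0.0, -0.003])
```

View pics/s4.png

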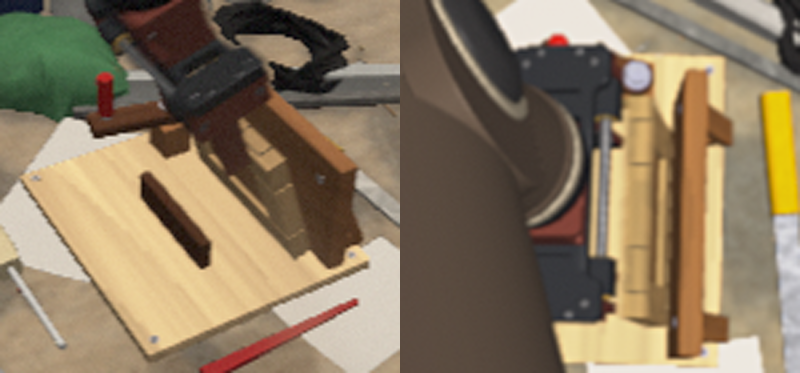

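The door is about 18° from upright, following the fingers and parallel to the fence. I'll finish the tip.

{"api": "arm_command", "payload": {"travel": [[0,-0.022,0.01],[0,-0.041,0.017],[0,-0.061,0.022],[0,-0.074,0.023],[0,-0.084,0.023]], "twist": [[0.056,0,0],[0.1,0,0],[0.144,0,0],[0.172,0,0],[0.195,0,0]], "jaw": [1,1,1,1,1]}}

```text
time: 5.05
tool_pos: [0.5239, 0.103, 0.0854]
eef_rot: [0.71, 0.704, -0.002, -0.001]
contact_force: [-3.3, 9.9, 7.3]
finger_gap: 1.002
grasp_force: 4.9
```

{"api": "arm_command", "payload": {"travel": [[0,0,0],[0,0,0]], "twist": [[0,0,0],[0,0,0]], "jaw": [1,1]}}

```text
time: 5.22
tool_pos: [0.5239, 0.1031, 0.0851]
eef_rot: [0.71, 0.705, -0.003, -0.0]
contact_force: [0.3, 2.2, 0.8]
finger_gap: 1.001
grasp_force: 0.8
```

Run:
```python
from plan import *
print(injig(now()[0]),r.get_state()["contact_force"],delta(now(),tipp(*door(0,20))))
```

```text
[-28.59228047  -5.64611395  85.07131283] [0.27213734 2.24571474 0.75248625] ([-0.001, -0.002, 0.004], [0.003, -0.003, -0.003])
```

{"api": "arm_command", "payload": {"travel": [[0,-0.006,0],[0,-0.012,0],[0,-0.012,0]], "twist": [[0,0,0],[0,0,0],[0,0,0]], "jaw": [1,1,1]}}

```text
time: 5.47
tool_pos: [0.5238, 0.103, 0.085]
eef_rot: [0.709, 0.706, -0.002, -0.001]
contact_force: [-0.4, 8.0, 4.9]
finger_gap: 0.998
grasp_force: 4.4
```

{"api": "arm_command", "payload": {"travel": [[0,-0.006,0],[0,-0.01,0],[0,-0.01,0]], "twist": [[0,0,0],[0,0,0],[0,0,0]], "jaw": [1,1,1]}}

```text
time: 5.72
tool_pos: [0.5239, 0.103, 0.085]
eef_rot: [0.708, 0.706, -0.001, -0.001]
contact_force: [-1.0, 15.2, 2.9]
finger_gap: 0.997
grasp_force: 7.6
```

Run:
```python
from plan import *
print(injig(now()[0]),r.get_state()["contact_force"])
for L in (26,): print([ (k,(proj(n,j2w(u,JIG))).round(1).tolist()) for n in("scene","top") for k,u in (("a",(-18,-85,132)),("b",(0,-85,132)),("c",(-18,-85,12)))])
```

```text
[-28.57819745  -5.67373423  85.0487827 ] [-1.00521153 15.17628777  2.94793274]
[('a', [[294.1, 176.5]]), ('b', [[301.1, 173.9]]), ('c', [[290.0, 217.6]]), ('a', [[264.4, 214.9]]), ('b', [[274.0, 215.3]]), ('c', [[260.6, 217.9]])]
```

{"api": "arm_command", "payload": {"travel": [[0,0.02,0],[0,0.04,0],[0,0.1,0],[0,0.18,0.05],[0,0.2,0.2]], "twist": [[0,0,0],[0,0,0],[0,0,0],[0,0,0],[0,0,0]], "jaw": [1,1,1,1,1]}}

```text
time: 6.13
tool_pos: [0.5202, 0.149, 0.1305]
eef_rot: [0.708, 0.706, -0.008, -0.001]
contact_force: [0.6, 1.3, 0.4]
finger_gap: 1.003
grasp_force: 0.0
```

{"api": "arm_command", "payload": {"travel": [[0,0,0.1],[0,0,0.25],[0,0,0.3],[0,0,0.3]], "twist": [[0,0,0],[0,0,0],[0,0,0],[0,0,0]], "jaw": [-1,-1,-1,-1]}}

```text
time: 6.47
tool_pos: [0.5259, 0.1475, 0.2131]
eef_rot: [0.709, 0.705, -0.001, 0.002]
contact_force: [1.4, 0.3, -0.5]
finger_gap: 0.738
grasp_force: 0.0
```

```bash
cat >> plan.py <<'E'
def push(b,s,z):
    u=np.array([-np.cos(b),-np.sin(b)]);t=np.array([np.sin(b),-np.cos(b)])
    c=np.array([-32,108])+62*u-s*t
    return pose((c[0],c[1],z),0,np.degrees(b)-90)
E
python3 - <<'E'
from plan import *
n=now()
print(injig(n[0]),r.get_state()["joint_pos"].round(2),r.get_state()["finger_gap"])
a=push(-.19,25,200);print(a[0],delta(n,a))
def rows(b): print([ (x,delta(b,push(x,18,76))) for x in (0,)])
f=r.grab_frame("scene")[130:260,190:330]
g=r.grab_frame("top")[95:235,170:320]
cv2.imwrite("pics/s5.png",np.hstack([cv2.resize(f,(400,373),interpolation=cv2.INTER_CUBIC),cv2.resize(g,(400,373),interpolation=cv2.INTER_CUBIC)]))
E
```

```text
[-73.01775725  -4.20294943 213.12821745] [-0.61  0.26  0.31  1.77 -0.08  1.12 -0.29] 0.7380982734193287
[0.67449857 0.16083937 0.2       ] ([0.595, 0.054, -0.053], [0.002, -0.002, -1.124])
```

View pics/s5.png

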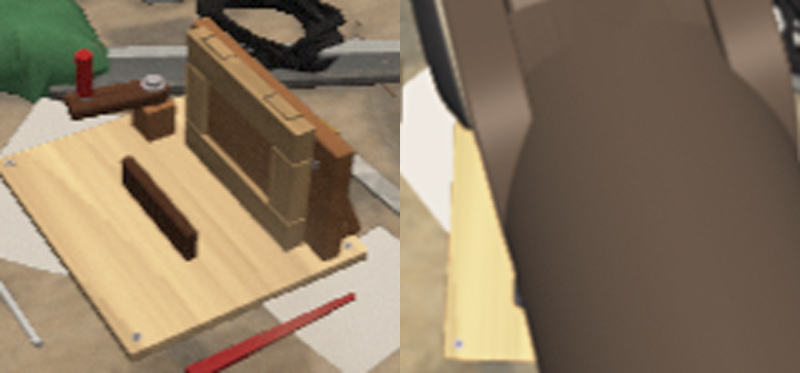

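The door stands upright and parallel against the fence, hinge edge on top (190–315, 30–160). The red knob is at (84,72). Next I'll move over to the bar.

{"api": "arm_command", "payload": {"travel": [[0.1,0.01,0],[0.2,0.02,0],[0.3,0.03,0],[0.4,0.04,0],[0.5,0.05,0]], "twist": [[0,0,-0.07],[0,0,-0.14],[0,0,-0.21],[0,0,-0.28],[0,0,-0.35]], "jaw": [-1,-1,-1,-1,-1]}}

```text
time: 6.98
tool_pos: [0.6491, 0.1595, 0.2073]
eef_rot: [0.875, 0.484, -0.005, -0.0]
contact_force: [-0.5, 0.2, 0.2]
finger_gap: 0.26
grasp_force: 0.0
```

{"api": "arm_command", "payload": {"travel": [[0.02,0,0],[0.04,0,0],[0.06,0,0],[0.08,0,0],[0.09,0,0]], "twist": [[0,0,-0.075],[0,0,-0.15],[0,0,-0.225],[0,0,-0.3],[0,0,-0.375]], "jaw": [-1,-1,-1,-1,-1]}}

```text
time: 7.4
tool_pos: [0.6709, 0.1592, 0.2069]
eef_rot: [0.978, 0.208, -0.005, -0.0]
contact_force: [-1.0, 0.9, 0.8]
finger_gap: 0.004
grasp_force: 0.0
```

{"api": "arm_command", "payload": {"travel": [[0,0,0],[0,0,0],[0,0,0],[0,0,0],[0,0,0],[0,0,0]], "twist": [[0,0,-0.075],[0,0,-0.15],[0,0,-0.225],[0,0,-0.3],[0,0,-0.375]], "jaw": [-1,-1,-1,-1,-1]}}

```text
invalid input
```

Run:
```python
from plan import *
n=now()
print(injig(n[0]),r.get_state()["joint_pos"].round(2),r.get_state()["finger_gap"])
print(delta(n,push(-.19,25,200)),delta(n,push(-.19,25,74)))
```

```text
[-86.44164864 140.70405336 206.94219616] [-0.65  0.56  0.55  1.42 -0.3   1.26 -1.22] 0.00430419368345783
([0.014, 0.007, -0.028], [-0.001, -0.006, -0.395]) ([0.014, 0.007, -0.532], [-0.001, -0.006, -0.395])
```

{"api": "arm_command", "payload": {"travel": [[0.01,0.005,0],[0.015,0.007,0],[0.015,0.007,-0.03],[0.015,0.007,-0.1],[0.015,0.007,-0.18]], "twist": [[0,0,-0.079],[0,0,-0.158],[0,0,-0.237],[0,0,-0.316],[0,-0.006,-0.395]], "jaw": [-1,-1,-1,-1,-1]}}

```text
time: 7.82
tool_pos: [0.6751, 0.1606, 0.1629]
eef_rot: [0.995, -0.101, 0.002, -0.0]
contact_force: [-0.5, -0.1, -1.0]
finger_gap: 0.009
grasp_force: 0.0
```

{"api": "arm_command", "payload": {"travel": [[0,0,-0.12],[0,0,-0.24],[0,0,-0.32],[0,0,-0.345],[0,0,-0.345]], "twist": [[0,0,0],[0,0,0],[0,0,0],[0,0,0],[0,0,0]], "jaw": [-1,-1,-1,-1,-1]}}

```text
time: 8.23
tool_pos: [0.673, 0.1608, 0.075]
eef_rot: [0.995, -0.097, -0.0, 0.001]
contact_force: [-0.5, -0.2, 0.1]
finger_gap: 0.005
grasp_force: 0.0
```

Run:
```python
from plan import *
n=now()
print(injig(n[0]),r.get_state()["contact_force"],delta(n,push(-.19,25,74)))
b=push(-.19,25,74)
for i,x in enumerate([-.19,-.1,0,.1,.2,.3,.4,.5,.6,.7,.8,.9,1.0,1.1,1.2,1.3,1.4,1.47,1.52,1.57,1.6]):
    p=push(x,18,74);d=delta(b,p);print(x,d)
    if i%5==4:b=p;print()
```

```text
[-88.11583343 142.7735847   75.00093276] [-0.53050889 -0.24616201  0.10415079] ([0.006, 0.0, -0.004], [0.001, -0.0, -0.004])
-0.19 ([-0.027, 0.006, 0.0], [0.0, 0.0, 0.0])
-0.1 ([-0.048, 0.015, 0.0], [0.0, 0.0, 0.057])
0 ([-0.073, 0.024, 0.0], [0.0, 0.0, 0.121])
0.1 ([-0.098, 0.03, 0.0], [0.0, 0.0, 0.185])
0.2 ([-0.123, 0.034, 0.0], [0.0, 0.0, 0.248])

0.3 ([-0.026, 0.001, 0.0], [0.0, 0.0, 0.064])
0.4 ([-0.052, -0.0, 0.0], [0.0, 0.0, 0.127])
0.5 ([-0.077, -0.004, 0.0], [0.0, 0.0, 0.191])
0.6 ([-0.102, -0.011, 0.0], [0.0, 0.0, 0.255])
0.7 ([-0.126, -0.02, 0.0], [0.0, 0.0, 0.318])

0.8 ([-0.023, -0.011, 0.0], [0.0, 0.0, 0.064])
0.9 ([-0.045, -0.025, 0.0], [0.0, 0.0, 0.127])
1.0 ([-0.066, -0.041, 0.0], [0.0, 0.0, 0.191])
1.1 ([-0.084, -0.058, 0.0], [0.0, 0.0, 0.255])
1.2 ([-0.101, -0.078, 0.0], [0.0, 0.0, 0.318])

1.3 ([-0.015, -0.021, 0.0], [0.0, 0.0, 0.064])
1.4 ([-0.028, -0.044, 0.0], [0.0, 0.0, 0.127])
1.47 ([-0.035, -0.06, 0.0], [0.0, 0.0, 0.172])
1.52 ([-0.04, -0.072, 0.0], [0.0, 0.0, 0.204])
1.57 ([-0.044, -0.084, 0.0], [0.0, 0.0, 0.236])

1.6 ([-0.002, -0.007, 0.0], [0.0, 0.0, 0.019])
```

{"api": "arm_command", "payload": {"travel": [[-0.025,0.006,-0.004],[-0.046,0.015,-0.004],[-0.071,0.024,-0.004],[-0.096,0.03,-0.004],[-0.121,0.034,-0.004]], "twist": [[0,0,0],[0,0,0.057],[0,0,0.121],[0,0,0.185],[0,0,0.248]], "jaw": [-1,-1,-1,-1,-1]}}

```text
time: 8.65
tool_pos: [0.6454, 0.1704, 0.0794]
eef_rot: [0.995, 0.1, 0.004, -0.002]
contact_force: [0.9, 0.6, -0.1]
finger_gap: 0.008
grasp_force: 0.0
```

{"api": "arm_command", "payload": {"travel": [[-0.026,0.001,0],[-0.052,0,0],[-0.077,-0.004,0],[-0.102,-0.011,0],[-0.126,-0.02,0]], "twist": [[0,0,0.064],[0,0,0.127],[0,0,0.191],[0,0,0.255],[0,0,0.318]], "jaw": [-1,-1,-1,-1,-1]}}

```text
time: 9.07
tool_pos: [0.614, 0.1652, 0.0796]
eef_rot: [0.939, 0.343, 0.003, -0.002]
contact_force: [0.1, -0.5, 0.8]
finger_gap: 0.002
grasp_force: 0.0
```

Run:
```python
from plan import *
n=now()
print(injig(n[0]),r.get_state()["contact_force"],delta(n,push(.7,18,74)))
f=r.grab_frame("scene").astype(int);m=(f[...,2]>110)&(f[...,1]<50)&(f[...,0]<50);m[:, :190]=0;m[:,330:]=0;m[:130]=0;m[215:]=0
v,u=np.nonzero(m);print(len(u),u.mean(),v.mean(),u.min(),u.max(),v.min(),v.max())
for b in(-.19,.5,.7): print(b,proj("scene",j2w((-32-62*np.cos(b),108-62*np.sin(b),87),JIG)))
```

```text
[-91.84075538  83.71732883  79.55481796] [ 0.13982023 -0.52219713  0.76040976] ([-0.008, -0.003, -0.022], [-0.004, 0.003, -0.007])
8 218.125 149.125 217 219 148 150
-0.19 [[219.20843352 154.93926254]]
0.5 [[229.49456156 162.98211262]]
0.7 [[234.13635422 164.36271357]]
```

Run:
```python
from plan import *
n=now();print(proj("scene",n[0]),proj("top",n[0]))
for nm,(a,b,c,d) in {"scene":(140,180,200,260),"top":(100,140,205,265)}.items():
    h=cv2.cvtColor(r.grab_frame(nm),cv2.COLOR_BGR2HSV).astype(int)[a:b,c:d]
    m=((h[...,0]<6)|(h[...,0]>174))&(h[...,1]>130)
    print(nm)
    for i,(x,hh) in enumerate(zip(m,h)): print(a+i,''.join(('#' if q[2]>140 else '+' if q[2]>90 else '-') if k else '.' for k,q in zip(x,hh)))
```

```text
[[226.97288468 165.09390886]] [[229.12173984 131.9100254 ]]
scene
140 ..-..-..--.---.-.--.........-...............................
141 ......-.-..-...--..--.......---.............................
142 .........-..-.-------.......-...............................
143 ...............-.....--........-............................
144 ......................--......-.............................
145 .....................--.-...--.-............................
146 ......................-.-..---..............................
147 ..................##+-------.-..............................
148 .................####-..----.-.-............................
149 ................#####-..-...................................
150 ................++##+........--.............................
151 ................--++-..-.-..--..............................
152 .................-----.-.....-..............................
153 .................--+----.-.---..............................
154 .................-----..--..................................
155 .................------....--..........................
[... 3469 characters left out ...]
..................................................
130 ............................................................
131 ............................................................
132 ............................................................
133 ............................................................
134 ............................................................
135 ............................................................
136 ............................................................
137 ............................................................
138 ............................................................
139 ............................................................
```

The knob never moved: the tips also sit about 26 mm behind the TCP when shut, so they passed over its top. I'll go back and repeat lower.

Run:
```python
from plan import *
n=now();print(proj("scene",n[0]+[0,0,.026]))
print(delta(n,push(-.19,28,59)))
```

```text
[[226.20042731 156.07158581]]
([0.253, -0.019, -0.081], [-0.003, 0.004, -0.569])
```

{"api": "arm_command", "payload": {"travel": [[0,0,0.08],[0.04,0,0.15],[0.08,0,0.15],[0.16,0,0.15],[0.25,0,0.15]], "twist": [[0,0,-0.075],[0,0,-0.15],[0,0,-0.225],[0,0,-0.3],[0,0,-0.375]], "jaw": [-1,-1,-1,-1,-1]}}

```text
time: 9.63
tool_pos: [0.6771, 0.166, 0.1169]
eef_rot: [0.999, 0.048, 0.003, -0.002]
contact_force: [0.6, 0.3, 0.2]
finger_gap: 0.008
grasp_force: 0.0
```

Run:
```python
from plan import *
n=now();print(n[0],delta(n,push(-.19,28,59)))
```

```text
[0.67714209 0.1660292  0.11685693] ([0.001, -0.023, -0.231], [-0.002, 0.005, -0.19])
```

{"api": "arm_command", "payload": {"travel": [[0,-0.01,0],[0,-0.02,-0.03],[0,-0.023,-0.12],[0,-0.023,-0.23],[0,-0.023,-0.23]], "twist": [[0,0,-0.06],[0,0,-0.12],[0,0,-0.19],[0,0,-0.19],[0,0,-0.19]], "jaw": [-1,-1,-1,-1,-1]}}

```text
time: 10.05
tool_pos: [0.6734, 0.1596, 0.0532]
eef_rot: [0.995, -0.098, -0.0, 0.0]
contact_force: [-0.5, -0.1, -1.3]
finger_gap: 0.008
grasp_force: 0.0
```

Run:
```python
from plan import *
n=now();print(injig(n[0]),delta(n,push(-.19,18,59)),delta(n,push(.2,18,59)),r.get_state()["contact_force"])
```

```text
[-86.8817271  143.17908089  53.24380512] ([-0.023, 0.011, 0.023], [0.0, -0.0, -0.004]) ([-0.119, 0.039, 0.023], [0.0, -0.0, 0.244]) [-0.47425402 -0.14191166 -1.30493855]
```

{"api": "arm_command", "payload": {"travel": [[-0.023,0.011,0.015],[-0.045,0.02,0.015],[-0.07,0.029,0.015],[-0.095,0.035,0.015],[-0.119,0.039,0.015]], "twist": [[0,0,0],[0,0,0.057],[0,0,0.121],[0,0,0.185],[0,0,0.248]], "jaw": [-1,-1,-1,-1,-1]}}

```text
time: 10.47
tool_pos: [0.6478, 0.1699, 0.0644]
eef_rot: [0.995, 0.1, 0.005, -0.002]
contact_force: [1.4, 0.3, -1.3]
finger_gap: 0.009
grasp_force: 1.0
```

```bash
cat > knob.py <<'E'
from plan import *
n=now();print(injig(n[0]),r.get_state()["contact_force"])
h=cv2.cvtColor(r.grab_frame("scene"),cv2.COLOR_BGR2HSV).astype(int)
m=((h[...,0]<6)|(h[...,0]>174))&(h[...,1]>215); m[:140]=0;m[185:]=0;m[:,:205]=0;m[:,:]*=True;m[:,275:]=0
v,u=np.nonzero(m);print("red",len(u),u.mean(),v.mean(),v.min(),v.max())
for b in(-.19,0.2,.7,1.2,1.57): print(b,proj("scene",j2w([(-32-62*np.cos(b),108-62*np.sin(b),z) for z in(87,108)],JIG)).round(1).tolist())
E
python3 knob.py
```

```text
[-96.93133474 117.4895636   64.36809664] [ 1.37879012  0.29845015 -1.28025647]
red 16 222.8125 161.4375 155 167
-0.19 [[219.2, 154.9], [218.8, 147.7]]
0.2 [[223.8, 160.0], [223.4, 152.7]]
0.7 [[234.1, 164.4], [234.0, 157.1]]
1.2 [[247.1, 165.2], [247.1, 157.9]]
1.57 [[256.2, 163.4], [256.3, 156.1]]
```

The knob is moving with the fingers. Continuing.

{"api": "arm_command", "payload": {"travel": [[-0.026,0.001,-0.01],[-0.052,0,-0.02],[-0.077,-0.004,-0.02],[-0.102,-0.011,-0.02],[-0.126,-0.02,-0.02]], "twist": [[0,0,0.064],[0,0,0.127],[0,0,0.191],[0,0,0.255],[0,0,0.318]], "jaw": [-1,-1,-1,-1,-1]}}

```text
time: 10.93
tool_pos: [0.616, 0.1659, 0.059]
eef_rot: [0.94, 0.342, 0.004, -0.003]
contact_force: [0.8, 3.8, 1.4]
finger_gap: 0.004
grasp_force: 1.3
```

{"api": "arm_command", "payload": {"travel": [[-0.023,-0.011,0],[-0.045,-0.025,0],[-0.066,-0.041,0],[-0.084,-0.058,0],[-0.101,-0.078,0]], "twist": [[0,0,0.064],[0,0,0.127],[0,0,0.191],[0,0,0.255],[0,0,0.318]], "jaw": [-1,-1,-1,-1,-1]}}

```text
time: 11.35
tool_pos: [0.5904, 0.146, 0.0588]
eef_rot: [0.826, 0.564, 0.003, -0.003]
contact_force: [-0.6, 3.1, -0.4]
finger_gap: 0.004
grasp_force: 1.2
```

```bash
python3 knob.py
python3 - <<'E'
from plan import *
n=now()
for b in(1.2,1.3,1.4,1.47,1.52,1.57):print(b,delta(n,push(b,18,62)))
E
```

```text
[-72.37092177  60.32588531  58.80361369] [-0.59670498  3.13878196 -0.43560092]
red 2 246.0 165.5 161 170
-0.19 [[219.2, 154.9], [218.8, 147.7]]
0.2 [[223.8, 160.0], [223.4, 152.7]]
0.7 [[234.1, 164.4], [234.0, 157.1]]
1.2 [[247.1, 165.2], [247.1, 157.9]]
1.57 [[256.2, 163.4], [256.3, 156.1]]
1.2 ([-0.012, 0.003, 0.013], [-0.004, 0.001, -0.01])
1.3 ([-0.027, -0.018, 0.013], [-0.004, 0.001, 0.054])
1.4 ([-0.039, -0.041, 0.013], [-0.004, 0.0, 0.118])
1.47 ([-0.047, -0.057, 0.013], [-0.004, 0.0, 0.162])
1.52 ([-0.052, -0.069, 0.013], [-0.004, 0.0, 0.194])
1.57 ([-0.056, -0.082, 0.013], [-0.004, 0.0, 0.226])
```

{"api": "arm_command", "payload": {"travel": [[-0.02,-0.008,0.013],[-0.03,-0.022,0.013],[-0.039,-0.041,0.013],[-0.047,-0.057,0.013],[-0.055,-0.075,0.013]], "twist": [[0,0,0.03],[0,0,0.07],[0,0,0.118],[0,0,0.162],[0,0,0.21]], "jaw": [-1,-1,-1,-1,-1]}}

```text
time: 11.82
tool_pos: [0.5772, 0.1265, 0.0617]
eef_rot: [0.724, 0.69, 0.002, -0.002]
contact_force: [0.8, 1.7, 0.6]
finger_gap: 0.003
grasp_force: 1.1
```

{"api": "arm_command", "payload": {"travel": [[0,-0.008,0],[0,-0.012,0],[0,-0.012,0]], "twist": [[0,0,0.01],[0,0,0.01],[0,0,0.01]], "jaw": [-1,-1,-1]}}

```text
time: 12.07
tool_pos: [0.577, 0.1247, 0.0615]
eef_rot: [0.719, 0.695, 0.003, -0.003]
contact_force: [-0.8, 4.2, 3.1]
finger_gap: 0.007
grasp_force: 2.3
```

```bash
python3 knob.py
```

```text
[-50.86470617  47.20328303  61.50488768] [-0.79455685  4.24971747  3.11515536]
red 2 256.0 167.5 167 168
-0.19 [[219.2, 154.9], [218.8, 147.7]]
0.2 [[223.8, 160.0], [223.4, 152.7]]
0.7 [[234.1, 164.4], [234.0, 157.1]]
1.2 [[247.1, 165.2], [247.1, 157.9]]
1.57 [[256.2, 163.4], [256.3, 156.1]]
```

{"api": "arm_command", "payload": {"travel": [[0,-0.008,0],[0,-0.014,0],[0,-0.014,0]], "twist": [[0,0,0],[0,0,0],[0,0,0]], "jaw": [-1,-1,-1]}}

```text
time: 12.37
tool_pos: [0.577, 0.1243, 0.0614]
eef_rot: [0.718, 0.696, 0.004, -0.004]
contact_force: [-1.3, 12.5, 4.4]
finger_gap: 0.003
grasp_force: 6.0
```

{"api": "arm_command", "payload": {"travel": [[0,-0.006,0],[0,-0.012,0],[0,-0.012,0]], "twist": [[0,0,0],[0,0,0],[0,0,0]], "jaw": [-1,-1,-1]}}

```text
time: 12.62
tool_pos: [0.577, 0.1241, 0.0615]
eef_rot: [0.718, 0.697, 0.005, -0.004]
contact_force: [-0.3, 18.1, 3.3]
finger_gap: 0.001
grasp_force: 9.1
```

The bar is hard against the door. I'll back off and rise clear.

{"api": "arm_command", "payload": {"travel": [[0,0.03,0],[0,0.08,0],[0,0.14,0],[0,0.2,0.05],[0,0.25,0.2]], "twist": [[0,0,0],[0,0,0],[0,0,0],[0,0,0],[0,0,0]], "jaw": [-1,-1,-1,-1,-1]}}

```text
time: 13.03
tool_pos: [0.5723, 0.1794, 0.1053]
eef_rot: [0.718, 0.696, -0.004, -0.004]
contact_force: [-0.2, 0.5, 0.1]
finger_gap: 0.009
grasp_force: 0.0
```

{"api": "arm_command", "payload": {"travel": [[0,0.1,0.12],[0,0.2,0.24],[0,0.3,0.3],[0,0.42,0.3],[0,0.54,0.3]], "twist": [[0,0,0],[0,0,0],[0,0,0],[0,0,0],[0,0,0]], "jaw": [-1,-1,-1,-1,-1]}}

```text
time: 13.45
tool_pos: [0.5765, 0.3157, 0.1866]
eef_rot: [0.719, 0.696, 0.002, -0.002]
contact_force: [0.1, -1.0, -0.1]
finger_gap: 0.001
grasp_force: 0.0
```

```bash
python3 knob.py
python3 - <<'E'
from plan import *
h=cv2.cvtColor(r.grab_frame("scene"),cv2.COLOR_BGR2HSV).astype(int)[145:185,235:285]
m=((h[...,0]<6)|(h[...,0]>174))&(h[...,1]>150)
for i,x in enumerate(m): print(145+i,''.join('#' if k else '.' for k in x))
# door check: template edges: compare the door part of this picture with the one after tipping (pics/s5 left half)
f=r.grab_frame("scene")[130:260,190:330];f=cv2.resize(f,(400,373),interpolation=cv2.INTER_CUBIC)
o=cv2.imread("pics/s5.png")[:,:400]
for (y0,y1,x0,x1) in ((20,110,190,330),(150,250,230,330)):
    q=cv2.matchTemplate(f,o[y0:y1,x0:x1],cv2.TM_CCOEFF_NORMED);_,v,_,l=cv2.minMaxLoc(q);print("shift px(enlarged)",l[0]-x0,l[1]-y0,round(v,3))
E
```

```text
[-241.87512959   44.40693012  186.59769521] [ 0.0812832  -1.03365558 -0.13528372]
red 1 256.0 169.0 169 169
-0.19 [[219.2, 154.9], [218.8, 147.7]]
0.2 [[223.8, 160.0], [223.4, 152.7]]
0.7 [[234.1, 164.4], [234.0, 157.1]]
1.2 [[247.1, 165.2], [247.1, 157.9]]
1.57 [[256.2, 163.4], [256.3, 156.1]]
145 ..................................................
146 ..................................................
147 ..................................................
148 ..................................................
149 ..................................................
150 ..................................................
151 ..................................................
152 ..................................................
153 ..................................................
154 ..................................................
155 .....................##...........................
156 ...................#####..........................
157 ...................######.........................
158 ...................######.........................
159 ...................######.....
[... 753 characters left out ...]
.....................................
174 ..................................................
175 ..................................................
176 ..................................................
177 ..................................................
178 ..................................................
179 ..................................................
180 ..................................................
181 ..................................................
182 ..................................................
183 ..................................................
184 ..................................................
shift px(enlarged) 1 0 0.984
shift px(enlarged) 1 0 0.994
```

The knob sits at (256,163), which matches 1.57 rad, and the door hasn't shifted. I'll let the arm settle and hand in.

{"api": "arm_command", "payload": {"travel": [[0,0,0],[0,0,0],[0,0,0]], "twist": [[0,0,0],[0,0,0],[0,0,0]], "jaw": [-1,-1,-1]}}

```text
time: 13.85
tool_pos: [0.5762, 0.3123, 0.1846]
eef_rot: [0.718, 0.696, 0.001, -0.002]
contact_force: [-0.2, -0.4, -1.1]
finger_gap: 0.001
grasp_force: 0.0
```

```bash
python3 -c "
from station import r
print(r.close_job())"
```

```text
the job is handed in; nothing more can be done
None
```

The job is handed in at about 14 s: by my last camera check the door stands upright against the fence with the turn bar across its front at about 1.57 rad and the arm clear, but the hand-in returned no verdict.

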